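# Set the press dies out on the die rail by size

## Task

Set the four white press dies out on the die rail in order of size, one upright on the middle of each mark: the smallest on the mark next to the red button, then larger and larger towards the grey button. Leave the black loupe and the watch movement where they are.

Things in the scene. Friction and masses are not known exactly. Their poses are not given: they have to be found in the camera images.
- die_24: watch-case press die (smallest of four): white nylon disc 24 mm in diameter and 16 mm thick with an upright brass stem, 18 mm in diameter, 30 mm tall, on its middle; 46 mm tall in all, about 35 g, loose. Origin: centre of the underside; z up along the stem. The four dies differ only in disc diameter (24, 34, 44, 54 mm) and weight
- die_34: watch-case press die (second smallest of four): white nylon disc 34 mm in diameter and 16 mm thick with an upright brass stem, 18 mm in diameter, 30 mm tall, on its middle; 46 mm tall in all, about 50 g, loose. Origin: centre of the underside; z up along the stem. The four dies differ only in disc diameter (24, 34, 44, 54 mm) and weight
- die_44: watch-case press die (second largest of four): white nylon disc 44 mm in diameter and 16 mm thick with an upright brass stem, 18 mm in diameter, 30 mm tall, on its middle; 46 mm tall in all, about 70 g, loose. Origin: centre of the underside; z up along the stem. The four dies differ only in disc diameter (24, 34, 44, 54 mm) and weight
- die_54: watch-case press die (largest of four): white nylon disc 54 mm in diameter and 16 mm thick with an upright brass stem, 18 mm in diameter, 30 mm tall, on its middle; 46 mm tall in all, about 90 g, loose. Origin: centre of the underside; z up along the stem. The four dies differ only in disc diameter (24, 34, 44, 54 mm) and weight
- die_rail: die rail, fixed to the bench: flat dark steel bar 66 x 330 x 8 mm, long along its own y, lying across in front of the robot within about 12 degrees. Origin: centre of the underside; top at z = 8 mm. On its top are four identical white marks (an 18 mm ring with a line across the bar) on its centre line at y = -105, -35, +35 and +105 mm in its own frame. Nothing but the end stops stands above the flat top.
- red_stop: red button, 18 mm in diameter, 12 mm high, fixed on top of the rail on its centre line, 150 mm from the middle (45 mm beyond the last mark), at one end or the other; it tells where the smallest die goes. Origin: centre of its underside
- grey_stop: the same button in grey at the other end of the rail. Origin: centre of its underside
- loupe: bystander: black eye loupe, 36 mm in diameter, 30 mm tall, standing loose among the dies. Origin: centre of its underside
- movement: bystander: round dark watch movement, 37 mm in diameter, 6 mm high, lying loose on the bench beyond the rail. Origin: centre of its underside. Behind it a bench lamp hangs over the back of the bench (underside 0.33 m up, front edge 0.66 m ahead of the robot): swing the arm round close in, clear of it
Things that resemble listed ones, but are neither listed nor needed, are in the scene too. What is shaped like the die_54 but purple is not meant.

How it is judged:
By the outcome, as a careful person would: the job done as asked, in the order asked, and still so for the second after the job is handed in, with the robot touching nothing.
It also fails if it takes over 104 s, if anything falls off the work surface, if the arm or the gripper's body presses on something with over 40 N, if the wrist force passes 120 N, or if a joint passes its speed limit or range.

## Robot

A 6-joint arm with a two-finger parallel gripper is mounted at the origin on a cart in front of the work surface, level with it; the furniture and walls round the work are solid. World frame = base frame: x ahead of the robot, y to its left, z up, the work surface at z = 0. Lengths are in mm, angles in rad, forces in N, time in s.
With the tool pointing down it reaches from about 350 to 875 mm from the base axis. Payload 4.2 kg.
Tool frame: the origin (TCP) lies midway between the tips of the shut fingers; the grasp point (between the pads) lies 19 mm behind it (arm.tcp_to_grasp is the distance from the TCP to the grasp point, in mm); z points along the fingers, y is the line along which they close (so a half turn about z gives the same grasp; the last joint's range is limited). The gripper opens to 85 mm and grips with 20 to 120 N. Pads are 22 mm wide; open, the fingers measure 114 mm over their backs; the gripper's body (76 mm by 85 mm) begins 54 mm behind the grasp point. The pads swing forward as they close: fully open they stand 13 mm farther back than shut.
Start: joints at [1.587, 0.385, 0.008, 0, -1.194, -0.259], TCP at [150.232, 606.654, 231.312] pointing down, gripper open.
Joint ranges: [-3.14, 3.14], [-1.21, 2.06], [-1.07, 1.41], [-3.16, 2.05], [-2.99, -0.16], [-3.1, 3.1]. Speed limits (rad/s): [2.79, 2.79, 3.14, 3.14, 3.14, 3.14].

## Interface

Orientations are given as a unit quaternion [x, y, z, w].
In Python, from bench import arm, imaging, job, models gives the robot as it stands.
- The arm moves only by the tool arm_command, never from a script. Its argument "rows" is a list of rows, each an object with "grip": the opening, from 0 (shut) to 1 (fully open); "linear": the shift along the tool's x, y, z in mm, a list of three; "rot": the turn, a rotation vector about the tool's x, y, z in rad, a list of three. In form: [{"grip": grip, "linear": [tx, ty, tz], "rot": [rx, ry, rz]}, ...]. A call has 1 to 10 rows; each row is the pose to reach, as a shift and turn from the pose commanded when the call began, along the tool's axes at that moment; what a row does not reach only later rows make up. A row lasts 1/8 s, in which the tool goes at most 62.5 mm and 10.7 degrees, less where a joint would pass 70% of its speed; a pose out of reach is approached as far as the arm can. A call with a gripper value outside its range is refused whole. The fingers move at their own pace and stop on an object; the grip force is fixed at half the most. Time passes only in rows, so rows that repeat a pose let the fingers close. It gives the time, the measured TCP pose, the force, the opening and the grip force at its end, in the units of the state.
- arm.read_state(): the state, without advancing time (a new reading comes with each control period).
- imaging.get_image(name): name is "scene" or "top" or "wrist"; returns a dict with "frame" (480x640x3 uint8, red, green, blue), "fx", "fy", "cx", "cy" (pixels), "k1" (the pictures are not rectified: a ray, as slopes to the right and down, at radius r is drawn at 1 + k1 r^2 times it, then the intrinsics apply), "extrinsics" (4x4, takes a point from world to camera coordinates); the wrist camera has in their place "T_tool_cam" (4x4, takes a point from camera to tool coordinates, whose origin is the TCP and whose axes are the flange's). Camera axes: x right, y down, z forward; pixel columns grow to the right and rows downward; lengths in mm; the calibration is good to about 2 mm. A picture is of the moment at which its call begins: read the wrist's pose just before it. There is no depth.
- job.job_done(): hands the job in; it is judged then, once.
Trained networks look in a picture, given as the dict that the camera call returned (one of the last four; its "shot" number tells which), for a name from the list of things; names that differ only in an ending like _2 or _b are one class to them, and where a whole thing is asked for, a point or a joint stands for the part that bears it (a point fixed in the world has none). Each returns a list of dicts, best first, with "score" (0 to 1); they miss things now and then, are a little off and sometimes report something else, mostly with a low value. They report only what shows in the picture. A call takes as long as a camera call. They do not tell look-alikes from the thing itself.
- models.spot_in(picture, query): "rect" ([left, top, right, bottom] in pixels, round what is visible of it).
- models.tip_of(picture, query): "pixel" ([column, row] in pixels: a listed point, or the origin of a listed thing).
The state is a dict: "clock": time; "joints": joint angles; "joint_vel": joint speeds; "joint_efforts": joint torques, N m; "position": TCP position; "ee_rot": TCP orientation; "contact_force": force on the tool from outside, world axes, zero at the start; "wrist_torque": the same for the moment, N m; "gripper_width": finger opening in mm; "grasp_force": force on a finger pad.
Only numpy, scipy, OpenCV 4.12 (cv2) and the standard library are available. Lean on these libraries where they do the work, as an engineer would, in place of code of your own. Each camera call takes 0.05 s, during which the arm holds its last target. There are 200 camera calls.

## Working session

There is one attempt and no reset: what is moved stays moved. The work goes in short steps, Python scripts to look and compute and a tool call to move; the robot and the scene stay as the last step left them, time stands still between calls to the robot, and variables do not carry over. Pictures are saved under pics/ and viewed, at most 14 in all, crops included, and the job is handed in when it is done.

Besides the shell and the picture viewer there is one more tool, called after "Emit:" as a command line: name --argument value ..., lists and objects as JSON in quotes. arm_command: Moves the arm, as the interface text tells. Its arguments: {"type":"object","properties":{"rows":{"type":"array"}},"required":["rows"]}

```bash
mkdir -p pics; ls; python3 - <<'E'
from bench import arm,imaging,models
import cv2
s=arm.read_state();print({k:s[k] for k in('clock','position','ee_rot','gripper_width')}, arm.tcp_to_grasp)
for n in('scene','top'):
    p=imaging.get_image(n);cv2.imwrite(f'pics/{n}1.png',p['frame'][:,:,::-1])
    print(n,p['fx'],p['k1'],p['extrinsics'])
    for q in('die_24','die_34','die_44','die_54','die_rail','red_stop','grey_stop','loupe','movement'):
        print(q,[(round(d['score'],2),[round(float(x)) for x in d['pixel']]) for d in models.tip_of(p,q)[:6]])
E
```

```text
pics
{'clock': 0.0, 'position': array([150.09546671, 606.11446192, 230.22948502]), 'ee_rot': array([ 9.92627461e-01, -1.21200496e-01, -9.40204553e-05,  1.07477089e-03]), 'gripper_width': 85.2331514016071} 18.700000000000003
scene 537.4950548967969 -0.00984137827799386 [[ 5.61469380e-01 -8.27429978e-01 -1.05719667e-02 -2.62400661e+02]
 [-4.72620028e-01 -3.10166511e-01 -8.24880018e-01  2.81711753e+02]
 [ 6.79251386e-01  4.68141396e-01 -5.65208978e-01  7.21440916e+02]
 [ 0.00000000e+00  0.00000000e+00  0.00000000e+00  1.00000000e+00]]
die_24 [(0.73, [266, 232]), (0.67, [260, 198]), (0.6, [272, 285]), (0.56, [183, 228]), (0.56, [242, 252]), (0.55, [221, 198])]
die_34 [(0.73, [266, 232]), (0.67, [260, 198]), (0.6, [272, 285]), (0.56, [183, 228]), (0.56, [242, 252]), (0.55, [221, 198])]
die_44 [(0.73, [266, 232]), (0.67, [260, 198]), (0.6, [272, 285]), (0.56, [183, 228]), (0.56, [242, 252]), (0.55, [221, 198])]
die_54 [(0.73, [266, 232]), (0.67, [260, 198]), (0.6, [272, 285]), (0.56, [183, 228]), (0.56, [242, 252]), (0.55, [221, 198])]
die_rail [(0.92, [373, 279])]
red_stop [(0.55, [443, 3
[... 401 characters left out ...]
00e+00  1.00000000e+00]]
die_24 [(0.78, [231, 208]), (0.75, [267, 271]), (0.72, [201, 270]), (0.7, [320, 294]), (0.54, [202, 223]), (0.48, [268, 241])]
die_34 [(0.78, [231, 208]), (0.75, [267, 271]), (0.72, [201, 270]), (0.7, [320, 294]), (0.54, [202, 223]), (0.48, [268, 241])]
die_44 [(0.78, [231, 208]), (0.75, [267, 271]), (0.72, [201, 270]), (0.7, [320, 294]), (0.54, [202, 223]), (0.48, [268, 241])]
die_54 [(0.78, [231, 208]), (0.75, [267, 271]), (0.72, [201, 270]), (0.7, [320, 294]), (0.54, [202, 223]), (0.48, [268, 241])]
die_rail [(0.72, [374, 241])]
red_stop [(0.61, [436, 256])]
grey_stop [(0.53, [314, 236])]
loupe [(0.71, [235, 248]), (0.54, [434, 248])]
movement [(0.76, [310, 201])]
```

```bash
python3 - <<'E'
import cv2
a=cv2.imread('pics/top1.png');cv2.imwrite('pics/top1c.png',cv2.resize(a[150:350,170:470],None,fx=2.66,fy=2.66,interpolation=cv2.INTER_CUBIC))
E
```

```text
(no output)
```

View pics/scene1.png

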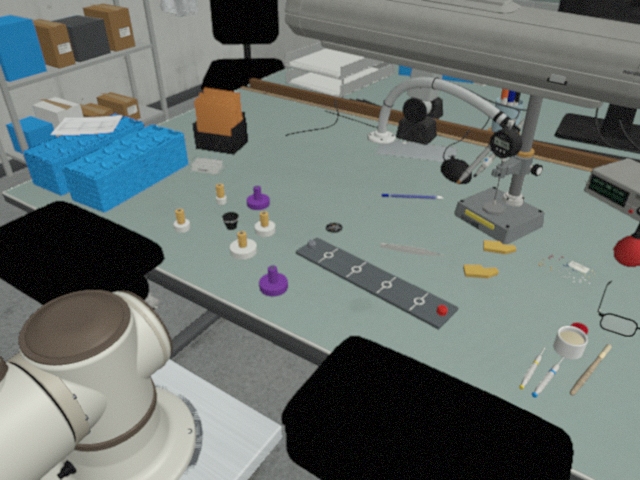

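View pics/top1c.png

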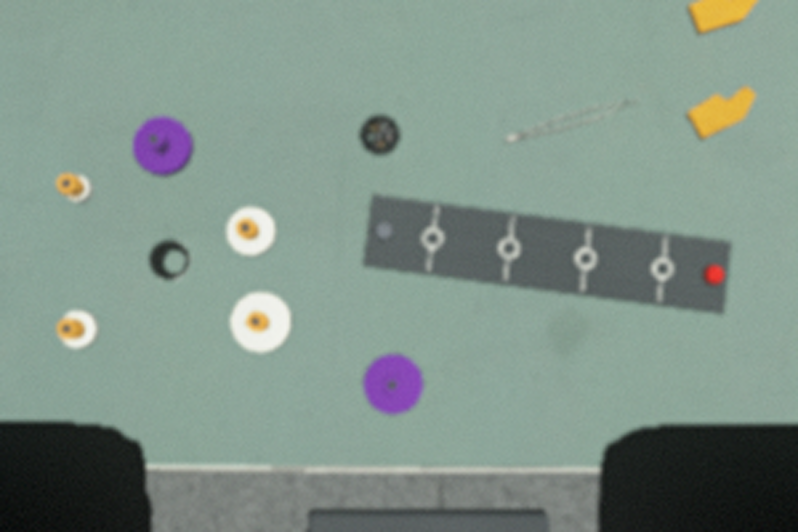

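The scene view shows four white dies with brass stems: 54 at (243,244), 44 at (264,225), 34 at (182,224) and 24 at (221,195). Two purple look-alikes sit at (258,200) and (273,284), and the loupe is at (230,220). In the top view, the red button is at the right (y−) end of the rail.

Things that could be mistaken for the dies (top pixels):
- White: (199,220)=24, (199,274)=34, (264,237)=44, (268,271)=54.
- Purple, rejected: (231,205) and (318,294).

The crop confirms the choice by colour and size.

```bash
cat > h.py <<'E'
import numpy as np, cv2
from scipy.spatial.transform import Rotation as R
from bench import arm,imaging,models
def ray(p,uv):
    d=np.array([(uv[0]-p['cx'])/p['fx'],(uv[1]-p['cy'])/p['fy']]);s=d.copy()
    for _ in range(10): s=d/(1+p['k1']*(s@s))
    return np.r_[s,1]
def world(p,uv,z,T=None):
    "pixel -> world on plane z; T = cam->world"
    if T is None: T=np.linalg.inv(p['extrinsics'])
    d=T[:3,:3]@ray(p,uv);o=T[:3,3];return o+d*(z-o[2])/d[2]
def blobs(m,amin=30):
    n,_,st,c=cv2.connectedComponentsWithStats(m.astype(np.uint8))
    return [(c[i],st[i]) for i in range(1,n) if st[i,4]>amin]
def wrist():
    s=arm.read_state();p=imaging.get_image('wrist')
    T=np.eye(4);T[:3,:3]=R.from_quat(s['ee_rot']).as_matrix();T[:3,3]=s['position']
    return p,T@p['T_tool_cam']
def shift(target):
    s=arm.read_state();return R.from_quat(s['ee_rot']).inv().apply(np.array(target)-s['position'])
E
python3 - <<'E'
from h import *
p=imaging.get_image('top')
hsv=cv2.cvtColor(p['frame'],cv2.COLOR_RGB2HSV)
print({k:world(p,uv,z).round() for k,uv,z in [('red',(438.8,252.5),20),('grey',(314,236),20),('loupe',(234,247),20),('mov',(312.5,200.5),6)]})
for nm,m,z in(('white/grey',(hsv[...,1]<40)&(hsv[...,2]>140),16),('brass',(hsv[...,1]>100)&(abs(hsv[...,0].astype(int)-18)<8)&(hsv[...,2]>120),46)):
    m[:,:170]=0;m[:,470:]=0;m[:150]=0;m[320:]=0
    for c,s in blobs(m,12): print(nm,c.round(1),s,world(p,c,8 if c[0]>300 else z).round(1)[:2])
p=imaging.get_image('wrist');cv2.imwrite('pics/w1.png',p['frame'][:,:,::-1]);print(p['T_tool_cam'],p['fx'])
print(R.from_quat(arm.read_state()['ee_rot']).as_matrix().round(3))
E
```

```text
{'red': array([ 479., -257.,   20.]), 'grey': array([518.,  41.,  20.]), 'loupe': array([492., 233.,  20.]), 'mov': array([607.,  45.,   6.])}
white/grey [320.8 230.6] [  170   150   300   170 37038] [532.8  24.8]
white/grey [332.3 239. ] [328 232   9  14  63] [512.4  -3. ]
white/grey [360.9 243.5] [357 234   9  21  73] [501.7 -72. ]
white/grey [389.7 246.8] [386 236   9  23  79] [ 493.7 -141.4]
white/grey [418.7 249.2] [415 240   8  16  65] [ 488.  -211.2]
white/grey [235.4 248. ] [232 245   7   7  35] [489.6 230.4]
brass [439.8 154.4] [429 150  26  12 217] [ 722.  -267.8]
brass [440.6 191.8] [429 183  25  19 261] [ 628.5 -267.2]
brass [195.8 219.1] [192 215   9   8  53] [555.7 319.9]
brass [262.6 235.7] [259 233   8   7  39] [516.5 160.7]
brass [266.5 270.5] [263 268   8   6  36] [435.2 150.3]
brass [195.9 273.1] [192 270   9   7  54] [428.3 316. ]
[[ 1.14515237e-03 -9.60701257e-01 -2.77582031e-01  7.03404051e+01]
 [ 9.99999331e-01  1.14462578e-03  1.63944990e-04  7.80095336e-03]
 [ 1.60225389e-04 -2.77582033e-01  9.60701925e-01 -1.42915409e+02]
 [ 0.00000000e+00  0.00000000e+00  0.00000000e+00  1.00000000e+00]] 398.64718189460274
[[ 0.971 -0.24   0.   ]
 [-0.24  -0.971 -0.   ]
 [ 0.     0.    -1.   ]]
```

Emit:
arm_command --rows '[{"grip": 0.5,"linear": [58,22.5,10],"rot": [0,0,0]},{"grip": 0.5,"linear": [116,45,20],"rot": [0,0,0]},{"grip": 0.5,"linear": [174,67.5,30],"rot": [0,0,0]},{"grip": 0.5,"linear": [232,90,40],"rot": [0,0,0]},{"grip": 0.5,"linear": [290,112.5,50],"rot": [0,0,0]},{"grip": 0.5,"linear": [348,135,60],"rot": [0,0,0]},{"grip": 0.5,"linear": [406,157.5,70],"rot": [0,0,0]},{"grip": 0.5,"linear": [463,180,80],"rot": [0,0,0]},{"grip": 0.5,"linear": [463,180,80],"rot": [0,0,0]},{"grip": 0.5,"linear": [463,180,80],"rot": [0,0,0]}]'

```text
clock: 2.35
position: [556.6, 320.2, 151.0]
ee_rot: [0.993, -0.122, -0.0, 0.0]
contact_force: [0.3, 0.8, 0.1]
gripper_width: 42.7
grasp_force: 0.0
```

```bash
cat > look.py <<'E'
from h import *
import sys
p,T=wrist();cv2.imwrite(sys.argv[1],p['frame'][:,:,::-1])
hsv=cv2.cvtColor(p['frame'],cv2.COLOR_RGB2HSV)
print('tcp',arm.read_state()['position'].round(1), 'w',arm.read_state()['gripper_width'])
for c,s in blobs((hsv[...,1]>100)&(abs(hsv[...,0].astype(int)-18)<9)&(hsv[...,2]>90),150): print('brass',c.round(),s, world(p,c,38,T).round(1)[:2])
for c,s in blobs((hsv[...,1]<30)&(hsv[...,2]>150),100): print('white',c.round(),s, world(p,c,8,T).round(1)[:2], world(p,c,16,T).round(1)[:2])
E
python3 look.py pics/w2.png
```

```text
tcp [556.1 321.  151.4] w 42.75737033781687
brass [320. 235.] [307 219  27  35 668] [557.2 323.9]
brass [565. 235.] [543 218  44  35 787] [517.9 164.4]
brass [587. 336.] [565 316  42  40 709] [436.8 154.1]
brass [367. 391.] [355 370  25  43 743] [431.1 319.3]
white [544. 225.] [ 520  199   58   58 1667] [517.1 162.9] [520.1 166.8]
white [322. 221.] [305 214  32  21 191] [559.5 322.4] [561.4 321.8]
white [567. 320.] [ 537  293   67   61 2273] [433.3 151.4] [438.7 155.6]
white [364. 372.] [345 359  40  33 585] [426.7 319.6] [432.2 319.1]
```

View pics/w2.png

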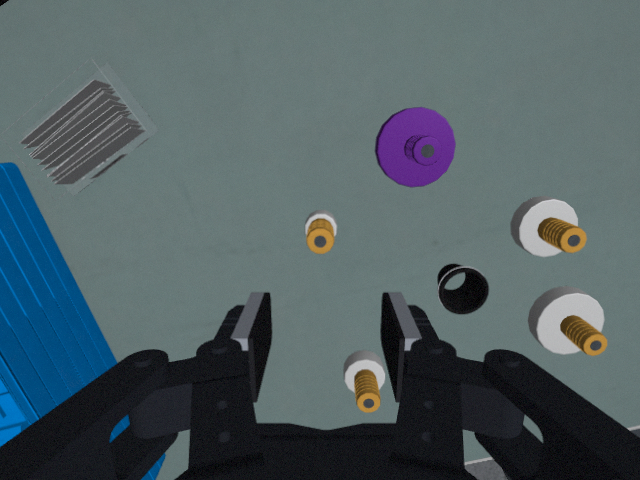

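The wrist view shows die_24 at (320,235), die_34 at (366,385), die_44 at (550,228), die_54 at (570,325), the loupe at (463,290) and a purple look-alike at (415,147).

```bash
python3 - <<'E'
from h import *
p,T=wrist()
for n,uv,uw in(('24',(320,242),(322,221)),('34',(369,404),None),('44',(573,240),(544,228)),('54',(596,346),(566,320))):
    print(n,world(p,uv,46,T).round(1)[:2], None if uw is None else world(p,uw,16 ,T).round(1)[:2])
w=world(p,(320,242),46,T); print(shift([w[0],w[1],21]).round(1))
E
```

```text
24 [554.4 325.3] [560.9 322.6]
34 [424.7 320.4] None
44 [516.2 164.1] [517.4 167.4]
54 [432.5 153.1] [438.7 157. ]
[ -2.2  -3.4 130.7]
```

Emit:
arm_command --rows '[{"grip": 0.5,"linear": [0,-2,50],"rot": [0,0,0]},{"grip": 0.5,"linear": [0,-2,95],"rot": [0,0,0]},{"grip": 0.5,"linear": [0,-2,118],"rot": [0,0,0]},{"grip": 0.5,"linear": [0,-2,130],"rot": [0,0,0]},{"grip": 0.5,"linear": [0,-2,130],"rot": [0,0,0]},{"grip": 0.5,"linear": [0,-2,130],"rot": [0,0,0]}]'

```text
clock: 3.2
position: [557.4, 323.6, 22.9]
ee_rot: [0.993, -0.121, 0.001, -0.001]
contact_force: [-0.3, -0.2, 0.2]
gripper_width: 42.7
grasp_force: 0.0
```

```bash
python3 look.py pics/w3.png
```

```text
tcp [557.5 323.5  22.9] w 42.80239388119646
brass [326. 327.] [ 299  289   53   79 2873] [558.4 323.3]
white [327. 293.] [299 281  55  36 607] [558.3 323. ] [561.7 322.2]
```

View pics/w3.png

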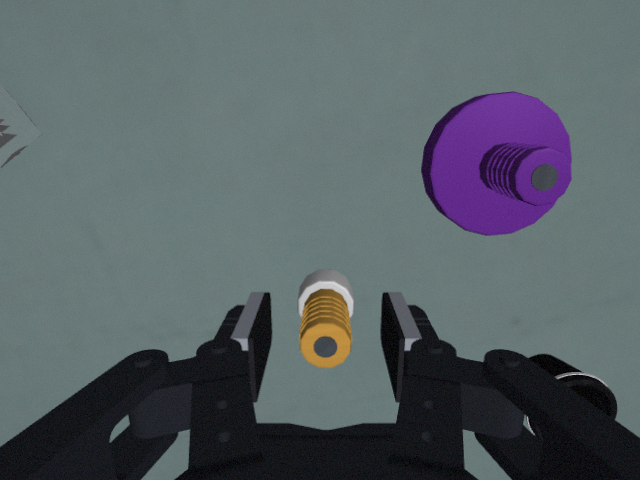

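The stem, with its top at (325,345), stands between the pads near their middle. Closing and lifting.

Emit:
arm_command --rows '[{"grip": 0.1,"linear": [0,0,1],"rot": [0,0,0]},{"grip": 0.1,"linear": [0,0,1],"rot": [0,0,0]},{"grip": 0.1,"linear": [0,0,1],"rot": [0,0,0]},{"grip": 0.1,"linear": [0,0,1],"rot": [0,0,0]},{"grip": 0.1,"linear": [0,0,1],"rot": [0,0,0]},{"grip": 0.1,"linear": [0,0,-25],"rot": [0,0,0]},{"grip": 0.1,"linear": [0,0,-70],"rot": [0,0,0]},{"grip": 0.1,"linear": [0,0,-100],"rot": [0,0,0]},{"grip": 0.1,"linear": [0,0,-100],"rot": [0,0,0]}]'

```text
clock: 4.38
position: [557.9, 323.4, 123.6]
ee_rot: [0.993, -0.121, 0.002, -0.002]
contact_force: [0.2, 1.2, -1.5]
gripper_width: 14.7
grasp_force: 58.5
```

```bash
python3 look.py pics/w4.png; python3 -c "
from h import *
p,T=wrist(); s=arm.read_state(); print(p['T_tool_cam'])
print(shift([484.9,-212,130]).round(1))"
```

```text
tcp [556.7 322.6 121.4] w 14.58711949185731
brass [597. 249.] [572 229  50  40 969] [518.  164.2]
brass [326. 329.] [ 304  291   45   80 2624] [504.8 336.5]
brass [619. 359.] [594 335  46  46 840] [437.1 154.1]
white [572. 237.] [ 545  209   65   63 2003] [516.7 162.3] [520.1 166.7]
white [326. 288.] [307 282  39  18 347] [520.1 333. ] [523.3 332.1]
white [595. 340.] [ 562  311   74   66 2687] [432.8 150.8] [438.7 155.6]
[[ 1.14514076e-03 -9.60700881e-01 -2.77583332e-01  7.03403997e+01]
 [ 9.99999331e-01  1.14460301e-03  1.63982729e-04  7.51676811e-03]
 [ 1.60184367e-04 -2.77583335e-01  9.60701549e-01 -1.42915413e+02]
 [ 0.00000000e+00  0.00000000e+00  0.00000000e+00  1.00000000e+00]]
[ 59.7 535.5  -9.4]
```

View pics/w4.png

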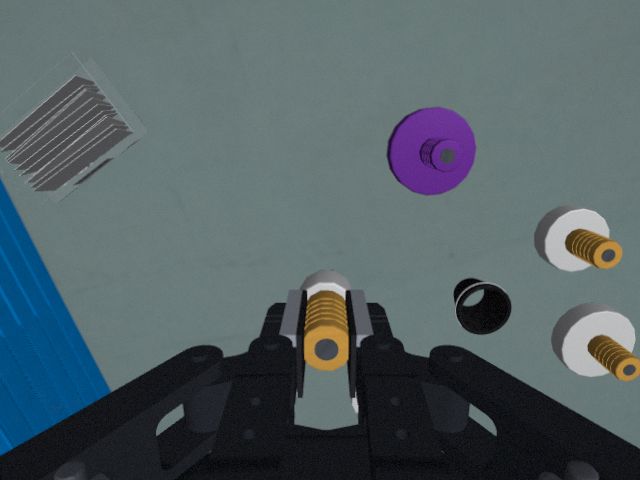

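Emit:
arm_command --rows '[{"grip": 0.1,"linear": [6,55,-5],"rot": [0,0,0]},{"grip": 0.1,"linear": [12,113,-10],"rot": [0,0,0]},{"grip": 0.1,"linear": [19,172,-10],"rot": [0,0,0]},{"grip": 0.1,"linear": [26,232,-10],"rot": [0,0,0]},{"grip": 0.1,"linear": [33,292,-10],"rot": [0,0,0]},{"grip": 0.1,"linear": [40,352,-10],"rot": [0,0,0]},{"grip": 0.1,"linear": [47,412,-10],"rot": [0,0,0]},{"grip": 0.1,"linear": [53,472,-10],"rot": [0,0,0]},{"grip": 0.1,"linear": [60,535,-10],"rot": [0,0,0]},{"grip": 0.1,"linear": [60,535,-10],"rot": [0,0,0]}]'

```text
clock: 5.72
position: [484.1, -214.5, 129.1]
ee_rot: [0.992, -0.125, -0.002, -0.0]
contact_force: [-0.3, 0.5, -0.2]
gripper_width: 15.3
grasp_force: 58.7
```

Emit:
arm_command --rows '[{"grip": 0.1,"linear": [0,0,0],"rot": [0,0,0]},{"grip": 0.1,"linear": [0,0,0],"rot": [0,0,0]}]'

```text
clock: 5.98
position: [486.4, -210.0, 130.6]
ee_rot: [0.993, -0.12, -0.001, -0.0]
contact_force: [0.3, -0.2, -1.0]
gripper_width: 14.5
grasp_force: 58.7
```

```bash
python3 look.py pics/w5.png; cat >> h.py <<'E'
def held(p,uv,zt): "pixel -> tool coords on the plane tool z = zt"; return world(p,uv,zt,p['T_tool_cam'])
E
python3 -c "
from h import *
p,T=wrist(); print(held(p,(327,348),-24))"
```

```text
tcp [ 486.6 -209.9  130.9] w 14.920960181382467
brass [346.  12.] [ 312    0   72   37 1371] [ 608.5 -250.9]
brass [326. 329.] [ 304  291   45   80 2653] [ 429.  -196.3]
white [145.  51.] [ 86  10 127  89 225] [ 624.1 -129.4] [ 622.  -132.3]
white [155.  61.] [ 95  18 118  82 188] [ 617.2 -132.9] [ 615.3 -135.7]
white [636. 190.] [634 180   6  23 122] [ 464.1 -421.7] [ 466.8 -415.8]
white [327. 233.] [314 193  26  77 359] [ 484.6 -210.1] [ 486.7 -210.6]
white [227. 245.] [215 205  25  82 367] [ 492.7 -140.5] [ 494.6 -143.1]
white [634. 241.] [630 209   9  69 351] [ 428.2 -419.3] [ 432.  -413.5]
white [129. 256.] [117 216  26  80 349] [501.6 -70.9] [503.2 -75.6]
white [ 35. 266.] [ 22 227  27  79 326] [510.8  -1.3] [512.1  -8.1]
white [326. 288.] [307 282  39  18 351] [ 445.  -200.2] [ 448.3 -201. ]
[ -1.88740493   0.45680294 -24.        ]
```

View pics/w5.png

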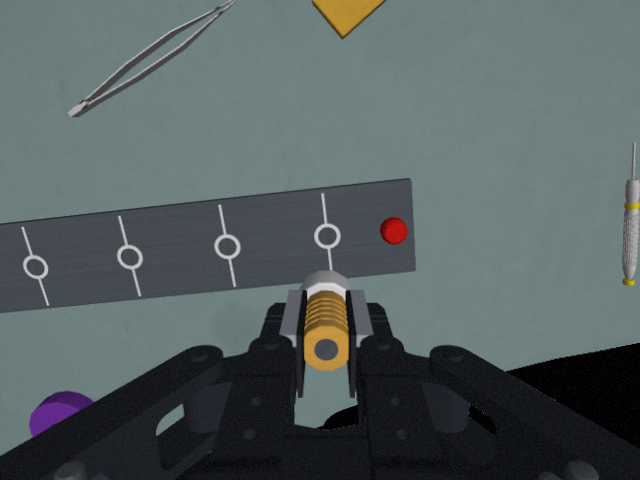

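The rings are clear at (327,236), (227,246), (129,257) and (35,267), with the red button at (394,231). The die sits firmly in the grip.

```bash
python3 -c "
from h import *
p,T=wrist()
W=np.array([world(p,u,8,T) for u in((327,236),(227.5,246),(129.5,257),(35.5,267))]);print(W.round(1)[:,:2])
d=W[3]-W[0];print(np.hypot(*d[:2]),W.mean(0))
u=d/np.linalg.norm(d); print((W.mean(0)+np.outer([-105,-35,35,105],u)).round(1))
print(shift([W[0][0],W[0][1],31])-held(p,(327,348),-24)*[1,1,0])"
```

```text
[[ 483.1 -209.8]
 [ 492.5 -140.6]
 [ 501.2  -70.4]
 [ 510.3   -0.9]]
210.6626832082471 [ 496.77076512 -105.44720103    8.        ]
[[ 483.2 -209.6    8. ]
 [ 492.2 -140.2    8. ]
 [ 501.3  -70.7    8. ]
 [ 510.3   -1.3    8. ]]
[ -1.73831157   0.31677857 100.24753299]
```

Emit:
arm_command --rows '[{"grip": 0.1,"linear": [-1.7,0.3,40],"rot": [0,0,0]},{"grip": 0.1,"linear": [-1.7,0.3,75],"rot": [0,0,0]},{"grip": 0.1,"linear": [-1.7,0.3,92],"rot": [0,0,0]},{"grip": 0.1,"linear": [-1.7,0.3,98],"rot": [0,0,0]},{"grip": 0.1,"linear": [-1.7,0.3,100],"rot": [0,0,0]},{"grip": 0.1,"linear": [-1.7,0.3,100],"rot": [0,0,0]},{"grip": 0.1,"linear": [-1.7,0.3,100],"rot": [0,0,0]}]'

```text
clock: 7.0
position: [485.3, -211.1, 32.1]
ee_rot: [0.993, -0.121, 0.001, 0.0]
contact_force: [0.0, -0.4, -0.2]
gripper_width: 14.8
grasp_force: 58.7
```

```bash
python3 look.py pics/w6.png
```

```text
tcp [ 485.2 -211.1   32. ] w 15.100822990566865
brass [326. 329.] [ 304  291   45   80 2686] [ 480.6 -210.2]
white [39. 27.] [  0   0  79  57 240] [ 616.  -129.4] [ 613.  -134.1]
white [319. 249.] [315 229   9  42 156] [ 503.4 -212.6] [ 505.8 -213.3]
white [172. 302.] [154 246  39 105 768] [ 494.8 -140.8] [ 497.6 -145. ]
white [ 28. 320.] [  7 263  43 115 757] [502.3 -70.9] [504.7 -78.4]
white [326. 288.] [307 282  39  18 355] [ 484.7 -211.2] [ 488. -212.]
```

View pics/w6.png

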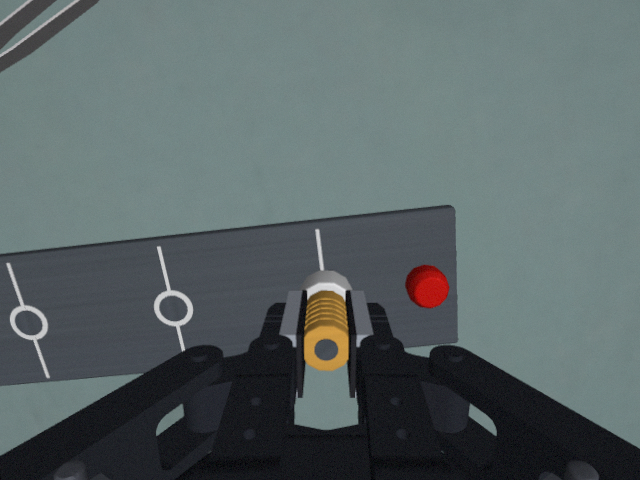

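Still about 1–2 mm above the rail. Rings 2 and 3 are at (173.5,307) and (29,322); I'll extrapolate ring 1 from them.

```bash
python3 -c "
from h import *
p,T=wrist()
a,b=[world(p,u,8,T) for u in((173.5,307),(29,322))];print(a,b,np.linalg.norm(a-b))
u=np.array([-.1305,-.9915,0]);m=(a+b+3*70*u)/2; print(m)
h=held(p,(326.5,349),-24);h[2]=0;print(h, shift(m)-h)"
```

```text
[ 492.36411011 -140.72544649    8.        ] [501.16697268 -71.09165966   8.        ] 70.18799510881315
[ 483.06304139 -210.01605308    8.        ]
[-2.26994854  0.28856579  0.        ] [ 8.76423881e-03 -8.72930656e-01  2.38956686e+01]
```

Emit:
arm_command --rows '[{"grip": 0.1,"linear": [0,-0.8,1],"rot": [0,0,0]},{"grip": 0.1,"linear": [0,-0.8,2],"rot": [0,0,0]},{"grip": 0.1,"linear": [0,-0.8,2],"rot": [0,0,0]},{"grip": 0.5,"linear": [0,-0.8,2],"rot": [0,0,0]},{"grip": 0.5,"linear": [0,-0.8,2],"rot": [0,0,0]},{"grip": 0.5,"linear": [0,-0.8,2],"rot": [0,0,0]},{"grip": 0.5,"linear": [0,-0.8,-30],"rot": [0,0,0]},{"grip": 0.5,"linear": [0,-0.8,-80],"rot": [0,0,0]},{"grip": 0.5,"linear": [0,-0.8,-98],"rot": [0,0,0]},{"grip": 0.5,"linear": [0,-0.8,-98],"rot": [0,0,0]}]'

```text
clock: 8.35
position: [485.8, -210.4, 130.9]
ee_rot: [0.993, -0.121, 0.002, -0.0]
contact_force: [-0.0, 0.3, 0.5]
gripper_width: 42.5
grasp_force: 0.0
```

```bash
python3 look.py pics/w7.png; python3 -c "
from h import *
print(shift([430,319.5,130]).round(1))"
```

```text
tcp [ 484.8 -210.1  129.4] w 42.341142809475805
brass [345.  13.] [ 311    0   74   38 1507] [ 608.5 -251.2]
brass [326. 250.] [310 231  32  40 869] [ 482.3 -209.4]
white [635. 191.] [632 180   6  23 111] [ 463.8 -421.3] [ 466.5 -415.5]
white [227. 246.] [214 206  26  81 365] [ 492.5 -140.6] [ 494.3 -143.2]
white [633. 241.] [630 209   8  69 324] [ 427.6 -419.1] [ 431.4 -413.3]
white [129. 257.] [117 217  25  80 332] [501.6 -71.1] [503.2 -75.8]
white [327. 233.] [309 225  35  24 237] [ 484.9 -210.7] [ 487.  -211.2]
white [ 35. 267.] [ 22 228  27  78 310] [510.6  -1.7] [511.8  -8.5]
[-1.807e+02 -5.009e+02 -5.000e-01]
```

View pics/w7.png

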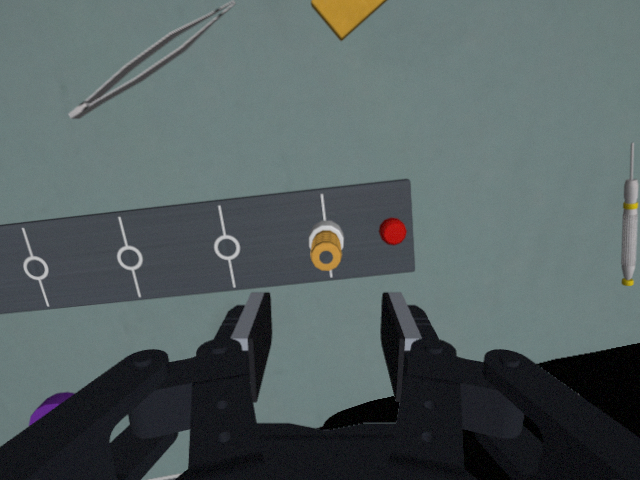

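Die_24 stands on the ring at (326,240), next to the red button. Now die_34.

Emit:
arm_command --rows '[{"grip": 0.5,"linear": [-20,-55,0],"rot": [0,0,0]},{"grip": 0.5,"linear": [-40,-111,0],"rot": [0,0,0]},{"grip": 0.5,"linear": [-60,-167,0],"rot": [0,0,0]},{"grip": 0.5,"linear": [-80,-223,0],"rot": [0,0,0]},{"grip": 0.5,"linear": [-100,-279,0],"rot": [0,0,0]},{"grip": 0.5,"linear": [-121,-335,0],"rot": [0,0,0]},{"grip": 0.5,"linear": [-141,-391,0],"rot": [0,0,0]},{"grip": 0.5,"linear": [-161,-446,0],"rot": [0,0,0]},{"grip": 0.5,"linear": [-181,-501,0],"rot": [0,0,0]},{"grip": 0.5,"linear": [-181,-501,0],"rot": [0,0,0]}]'

```text
clock: 9.65
position: [428.8, 322.6, 127.3]
ee_rot: [0.993, -0.119, -0.001, 0.001]
contact_force: [0.1, -0.5, -0.3]
gripper_width: 42.8
grasp_force: 0.0
```

Emit:
arm_command --rows '[{"grip": 0.5,"linear": [0,0,0],"rot": [0,0,0]},{"grip": 0.5,"linear": [0,0,0],"rot": [0,0,0]},{"grip": 0.5,"linear": [0,0,0],"rot": [0,0,0]}]'

```text
clock: 10.02
position: [429.9, 318.4, 129.2]
ee_rot: [0.993, -0.122, -0.0, 0.0]
contact_force: [0.4, 0.5, -0.1]
gripper_width: 42.8
grasp_force: 0.0
```

```bash
cat >> h.py <<'E'
def stem(p,T,ztop,near):
    "stem-top circle (hole) world xy: lowest part of the brass blob, blob nearest to near"
    hsv=cv2.cvtColor(p['frame'],cv2.COLOR_RGB2HSV)
    m=(hsv[...,1]>100)&(abs(hsv[...,0].astype(int)-18)<9)&(hsv[...,2]>90)
    c,s=min(blobs(m,150),key=lambda b:np.hypot(*(b[0]-near)))
    sub=np.zeros(m.shape,np.uint8);x,y,w,h=s[:4];sub[y:y+h,x:x+w]=m[y:y+h,x:x+w]
    # dark hole in the top face
    cn,hi=cv2.findContours(sub,cv2.RETR_CCOMP,cv2.CHAIN_APPROX_NONE)
    hs=[k for k,q in zip(cn,hi[0]) if q[3]>=0]
    k=max(hs,key=cv2.contourArea);uv=k[:,0].mean(0);return uv,world(p,uv,ztop,T)
E
python3 - <<'E'
from h import *
p,T=wrist();cv2.imwrite('pics/w8.png',p['frame'][:,:,::-1])
print(arm.read_state()['position'])
uv,w=stem(p,T,46,(320,240));print(uv,w,shift([w[0],w[1],22]))
E
python3 look.py pics/w8b.png
```

```text
[429.90789176 318.57746566 129.35673676]
[324.05263158 253.55263158] [426.88799219 320.13928628  46.        ] [ -3.3007632   -0.79491145 107.35688651]
tcp [429.9 318.8 129.5] w 42.940469232026466
brass [565.  28.] [ 538    6   55   45 1207] [516.8 164.2]
brass [594. 172.] [ 568  156   52   34 1054] [435.3 154.5]
brass [325. 246.] [310 228  30  39 811] [428.7 319.5]
white [538.  39.] [ 509    0   71   76 2745] [516.9 164. ] [516.3 168.2]
white [568. 166.] [ 533  126   81   84 3777] [435.2 152.5] [437.1 157. ]
white [325. 232.] [301 215  49  43 960] [430.  318.8] [432.  318.3]
white [573. 334.] [504 318 136  33 484] [308.2 158.1] [314.  162.5]
```

Emit:
arm_command --rows '[{"grip": 0.5,"linear": [-2.5,-0.8,45],"rot": [0,0,0]},{"grip": 0.5,"linear": [-2.5,-0.8,85],"rot": [0,0,0]},{"grip": 0.5,"linear": [-2.5,-0.8,101],"rot": [0,0,0]},{"grip": 0.5,"linear": [-2.5,-0.8,107],"rot": [0,0,0]},{"grip": 0.5,"linear": [-2.5,-0.8,107],"rot": [0,0,0]},{"grip": 0.1,"linear": [-2.5,-0.8,107],"rot": [0,0,0]},{"grip": 0.1,"linear": [-2.5,-0.8,107],"rot": [0,0,0]},{"grip": 0.1,"linear": [-2.5,-0.8,107],"rot": [0,0,0]},{"grip": 0.1,"linear": [-2.5,-0.8,107],"rot": [0,0,0]}]'

```text
clock: 11.25
position: [427.9, 321.4, 23.3]
ee_rot: [0.993, -0.121, 0.001, -0.001]
contact_force: [-0.8, -0.9, 6.4]
gripper_width: 14.3
grasp_force: 58.7
```

Emit:
arm_command --rows '[{"grip": 0.1,"linear": [0,0,0],"rot": [0,0,0]},{"grip": 0.1,"linear": [0,0,-40],"rot": [0,0,0]},{"grip": 0.1,"linear": [0,0,-90],"rot": [0,0,0]},{"grip": 0.1,"linear": [0,0,-107],"rot": [0,0,0]},{"grip": 0.1,"linear": [0,0,-107],"rot": [0,0,0]}]'

```text
clock: 11.88
position: [427.8, 321.5, 130.5]
ee_rot: [0.993, -0.121, 0.001, -0.002]
contact_force: [-0.2, 0.4, -1.7]
gripper_width: 14.6
grasp_force: 58.7
```

```bash
python3 - <<'E'
from h import *
p,T=wrist();s=arm.read_state();print(s['position'])
h=held(p,stem(p,T,46,(326,329))[0],-24);print(stem(p,T,46,(326,329))[0],h,shift([492.3,-140.5,130])-h*[1,1,0])
E
```

```text
[427.11881149 320.76191003 129.11240385]
[325.953125 343.078125] [-1.31076042e-02  1.00196413e-01 -2.40000000e+01] [174.38021416 431.87976265  -1.16272139]
```

Emit:
arm_command --rows '[{"grip": 0.1,"linear": [20,50,0],"rot": [0,0,0]},{"grip": 0.1,"linear": [42,104,0],"rot": [0,0,0]},{"grip": 0.1,"linear": [64,158,0],"rot": [0,0,0]},{"grip": 0.1,"linear": [86,213,0],"rot": [0,0,0]},{"grip": 0.1,"linear": [108,268,0],"rot": [0,0,0]},{"grip": 0.1,"linear": [130,323,0],"rot": [0,0,0]},{"grip": 0.1,"linear": [152,378,0],"rot": [0,0,0]},{"grip": 0.1,"linear": [174,432,0],"rot": [0,0,0]},{"grip": 0.1,"linear": [174,432,0],"rot": [0,0,0]},{"grip": 0.1,"linear": [174,432,0],"rot": [0,0,0]}]'

```text
clock: 13.18
position: [491.4, -140.3, 127.7]
ee_rot: [0.993, -0.122, -0.002, 0.0]
contact_force: [-0.6, -0.0, -0.1]
gripper_width: 14.3
grasp_force: 58.8
```

Emit:
arm_command --rows '[{"grip": 0.1,"linear": [0,0,40],"rot": [0,0,0]},{"grip": 0.1,"linear": [0,0,75],"rot": [0,0,0]},{"grip": 0.1,"linear": [0,0,90],"rot": [0,0,0]},{"grip": 0.1,"linear": [0,0,95],"rot": [0,0,0]},{"grip": 0.1,"linear": [0,0,95],"rot": [0,0,0]},{"grip": 0.1,"linear": [0,0,95],"rot": [0,0,0]}]'

```text
clock: 13.92
position: [493.4, -140.1, 35.4]
ee_rot: [0.993, -0.121, 0.001, -0.0]
contact_force: [0.8, -0.5, -0.6]
gripper_width: 14.6
grasp_force: 58.8
```

```bash
python3 look.py pics/w9.png; python3 -c "
from h import *
p,T=wrist();h=held(p,stem(p,T,46,(326,329))[0],-24);print(h)"
```

```text
tcp [ 493.3 -140.2   35.4] w 14.4870727450991
brass [515. 301.] [ 479  265   74   73 2828] [ 481.1 -212.4]
brass [326. 324.] [ 304  287   45   77 2588] [ 489.3 -139.3]
white [148.  28.] [114   0  68  58 233] [614.2 -98.5] [ 611.7 -101.2]
white [176.  31.] [122   0 106  65 317] [ 610.4 -108.5] [ 608.1 -110.8]
white [101.  73.] [ 87  61  30  25 280] [603.3 -74.2] [601.4 -78. ]
white [480. 227.] [479 207   4  41 159] [ 503.5 -213.1] [ 506.2 -210.4]
white [322. 240.] [319 224   7  32 120] [ 514.6 -143.5] [ 516.8 -144.1]
white [177. 298.] [159 241  39 107 776] [503.4 -71.2] [506.1 -75.2]
white [ 35. 315.] [ 14 257  42 115 769] [511.2  -1.5] [513.5  -8.7]
white [485. 279.] [466 257  53  73 715] [ 478.5 -211.6] [ 482.4 -209.1]
white [328. 279.] [ 291  265   76   35 1316] [ 495.6 -141.6] [ 498.7 -142.3]
[-7.03038901e-02  2.35857095e-02 -2.40000000e+01]
```

View pics/w9.png

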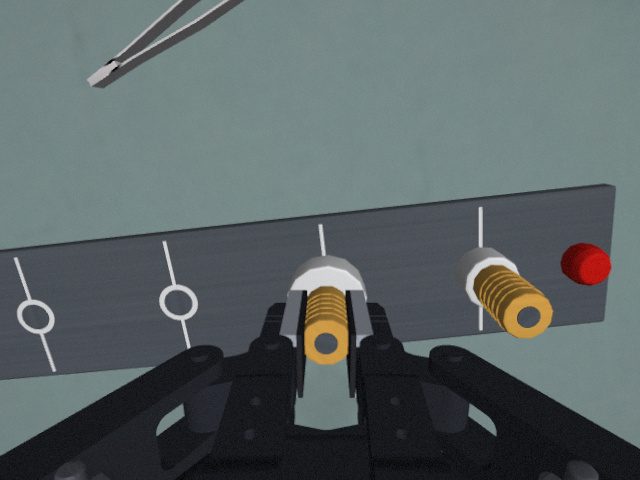

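Die_34 is held over ring 2. Ring 3 is at (178.5,302), ring 4 at (35.5,316.5), and die_24 stands on its line at (485,280).

```bash
python3 -c "
from h import *
p,T=wrist()
a,b=[world(p,u,8,T) for u in((178.5,302),(35.5,316.5))];print(a,b,np.linalg.norm(a-b))
u=np.array([-.1305,-.9915,0]);m=(a+b+3*70*u)/2; print(m)
h=held(p,stem(p,T,46,(326,329))[0],-24);h[2]=0;print(h, shift(m)-h)
print(world(p,(527,317),54,T))"
```

```text
[501.02135826 -71.30726269   8.        ] [510.06818106  -1.54570335   8.        ] 70.34571886944902
[ 491.84226966 -140.53398302    8.        ]
[-0.07036276  0.02365824  0.        ] [-1.01956152  0.51542859 27.10185469]
[ 483.05744106 -209.49463741   54.        ]
```

Emit:
arm_command --rows '[{"grip": 0.1,"linear": [-1,0.5,3],"rot": [0,0,0]},{"grip": 0.1,"linear": [-1,0.5,4.2],"rot": [0,0,0]},{"grip": 0.1,"linear": [-1,0.5,4.2],"rot": [0,0,0]},{"grip": 0.5,"linear": [-1,0.5,4.2],"rot": [0,0,0]},{"grip": 0.5,"linear": [-1,0.5,4.2],"rot": [0,0,0]},{"grip": 0.5,"linear": [-1,0.5,4.2],"rot": [0,0,0]},{"grip": 0.5,"linear": [-1,0.5,-30],"rot": [0,0,0]},{"grip": 0.5,"linear": [-1,0.5,-80],"rot": [0,0,0]},{"grip": 0.5,"linear": [-1,0.5,-95],"rot": [0,0,0]},{"grip": 0.5,"linear": [-1,0.5,-95],"rot": [0,0,0]}]'

```text
clock: 15.32
position: [491.8, -140.4, 130.0]
ee_rot: [0.993, -0.121, 0.001, -0.0]
contact_force: [-0.4, -0.2, -0.5]
gripper_width: 42.5
grasp_force: 0.0
```

```bash
python3 - <<'E'
from h import *
p,T=wrist();print(arm.read_state()['position'])
uv,w=stem(p,T,54,(326,250));print(uv,w,shift([517,164.5,130]))
E
```

```text
[ 490.8238706  -140.36219996  128.72504426]
[326.975 253.975] [ 490.62433391 -140.76205121   54.        ] [ -48.03906215 -302.18988302   -1.13988432]
```

Emit:
arm_command --rows '[{"grip": 0.5,"linear": [-8,-50,0],"rot": [0,0,0]},{"grip": 0.5,"linear": [-17,-105,0],"rot": [0,0,0]},{"grip": 0.5,"linear": [-26,-160,0],"rot": [0,0,0]},{"grip": 0.5,"linear": [-35,-215,0],"rot": [0,0,0]},{"grip": 0.5,"linear": [-43,-270,0],"rot": [0,0,0]},{"grip": 0.5,"linear": [-48,-302,0],"rot": [0,0,0]},{"grip": 0.5,"linear": [-48,-302,0],"rot": [0,0,0]},{"grip": 0.5,"linear": [-48,-302,0],"rot": [0,0,0]},{"grip": 0.5,"linear": [-48,-302,0],"rot": [0,0,0]}]'

```text
clock: 16.5
position: [516.9, 162.9, 128.6]
ee_rot: [0.993, -0.122, -0.001, 0.001]
contact_force: [-0.7, -0.9, -0.8]
gripper_width: 42.7
grasp_force: 0.0
```

```bash
python3 - <<'E'
from h import *
p,T=wrist();cv2.imwrite('pics/w10.png',p['frame'][:,:,::-1])
print(arm.read_state()['position'])
uv,w=stem(p,T,46,(320,240));print(uv,w,shift([w[0],w[1],24]))
E
python3 look.py pics/w10b.png
```

```text
[517.1435177  163.00672653 128.89809967]
[324.97368421 249.57894737] [516.34473699 163.46081156  46.        ] [ -0.80291035  -0.32911026 104.89853468]
tcp [517.3 163.1 129.1] w 42.611491949001326
brass [325. 243.] [311 224  30  39 790] [518.2 162.9]
brass [370. 352.] [356 330  29  45 888] [437.7 152.6]
white [568. 182.] [555 138  27  89 378] [511.4  -2.1] [513.7   2.3]
white [326. 231.] [ 293  204   65   63 2152] [517.9 162.8] [519.9 162.3]
white [353. 332.] [ 331  305   50   65 1777] [438.1 161.7] [442.5 161.2]
```

View pics/w10.png

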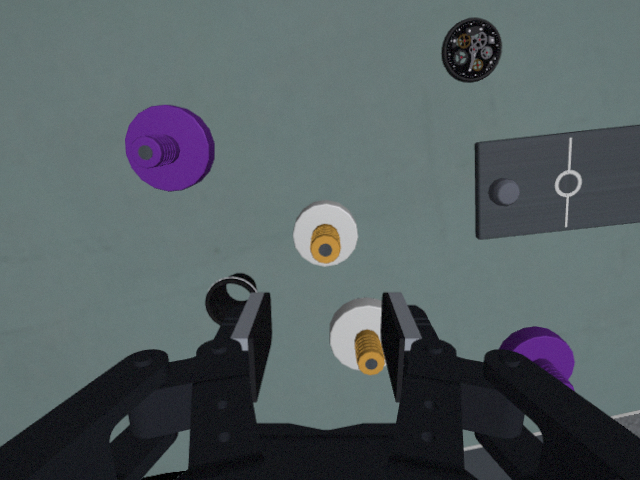

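The wrist view shows die_44 at (325,235), die_54 at (360,335), and the loupe clear of the fingers at (232,295).

Emit:
arm_command --rows '[{"grip": 0.5,"linear": [-0.3,-0.3,45],"rot": [0,0,0]},{"grip": 0.5,"linear": [-0.3,-0.3,85],"rot": [0,0,0]},{"grip": 0.5,"linear": [-0.3,-0.3,100],"rot": [0,0,0]},{"grip": 0.5,"linear": [-0.3,-0.3,104.5],"rot": [0,0,0]},{"grip": 0.5,"linear": [-0.3,-0.3,104.5],"rot": [0,0,0]},{"grip": 0.1,"linear": [-0.3,-0.3,104.5],"rot": [0,0,0]},{"grip": 0.1,"linear": [-0.3,-0.3,104.5],"rot": [0,0,0]},{"grip": 0.1,"linear": [-0.3,-0.3,104.5],"rot": [0,0,0]},{"grip": 0.1,"linear": [-0.3,-0.3,104.5],"rot": [0,0,0]}]'

```text
clock: 17.73
position: [518.0, 165.0, 26.1]
ee_rot: [0.993, -0.121, 0.001, -0.001]
contact_force: [-1.3, 0.3, 5.8]
gripper_width: 14.4
grasp_force: 58.7
```

Emit:
arm_command --rows '[{"grip": 0.1,"linear": [0,0,0],"rot": [0,0,0]},{"grip": 0.1,"linear": [0,0,-40],"rot": [0,0,0]},{"grip": 0.1,"linear": [0,0,-90],"rot": [0,0,0]},{"grip": 0.1,"linear": [0,0,-106],"rot": [0,0,0]},{"grip": 0.1,"linear": [0,0,-106],"rot": [0,0,0]},{"grip": 0.1,"linear": [0,0,-106],"rot": [0,0,0]}]'

```text
clock: 18.48
position: [516.3, 164.1, 129.6]
ee_rot: [0.993, -0.121, -0.001, 0.001]
contact_force: [-0.1, -1.5, -0.6]
gripper_width: 14.3
grasp_force: 58.6
```

```bash
python3 - <<'E'
from h import *
p,T=wrist();s=arm.read_state();print(s['position'])
h=held(p,stem(p,T,46,(326,329))[0],-24);print(h,shift([501.3,-70.8,130])-h*[1,1,0])
E
```

```text
[516.2594307  164.06327488 129.2964226 ]
[  1.12820738   0.10604142 -24.        ] [ 40.89910268 231.45092422  -0.33815618]
```

Emit:
arm_command --rows '[{"grip": 0.1,"linear": [8,45,0],"rot": [0,0,0]},{"grip": 0.1,"linear": [18,100,0],"rot": [0,0,0]},{"grip": 0.1,"linear": [28,155,0],"rot": [0,0,0]},{"grip": 0.1,"linear": [37,210,0],"rot": [0,0,0]},{"grip": 0.1,"linear": [41,231.5,0],"rot": [0,0,0]},{"grip": 0.1,"linear": [41,231.5,35],"rot": [0,0,0]},{"grip": 0.1,"linear": [41,231.5,70],"rot": [0,0,0]},{"grip": 0.1,"linear": [41,231.5,91],"rot": [0,0,0]},{"grip": 0.1,"linear": [41,231.5,91],"rot": [0,0,0]},{"grip": 0.1,"linear": [41,231.5,91],"rot": [0,0,0]}]'

```text
clock: 19.77
position: [501.7, -70.0, 39.9]
ee_rot: [0.993, -0.121, 0.0, 0.0]
contact_force: [-0.2, -0.2, -0.7]
gripper_width: 14.3
grasp_force: 58.8
```

```bash
python3 look.py pics/w11.png; python3 -c "
from h import *
p,T=wrist();h=held(p,stem(p,T,46,(326,329))[0],-22);print(h)"
```

```text
tcp [502.  -69.9  40.4] w 14.054779811502515
brass [514. 297.] [ 478  262   72   71 2606] [ 488.6 -143.6]
brass [326. 321.] [ 305  285   43   76 2453] [496.3 -68.9]
white [315.  16.] [293   0  45  33 137] [611.5 -92.5] [609.6 -92.3]
white [336.  19.] [299   0  77  42 216] [ 608.4 -100.5] [606.6 -99.9]
white [277.  49.] [262  37  33  25 280] [603.4 -74.9] [601.9 -75.4]
white [632. 205.] [629 186   7  40 134] [ 503.8 -213.3] [ 506.8 -207.5]
white [478. 217.] [476 202   4  33 113] [ 515.  -143.8] [ 517.5 -141.2]
white [181. 293.] [164 236  37 111 752] [512.2  -1.7] [514.8  -5.6]
white [633. 262.] [626 240  14  43 305] [ 476.1 -212.6] [ 480.4 -206.9]
white [485. 271.] [ 454  242   76   82 2250] [ 488.3 -143.6] [ 492. -141.]
white [327. 276.] [ 275  252  103   51 2982] [503.8 -71. ] [506.9 -71.8]
white [623. 292.] [621 277   6  32 101] [ 461.3 -207.7] [ 466.3 -202.2]
[ -0.10289927   0.02527703 -22.        ]
```

View pics/w11.png

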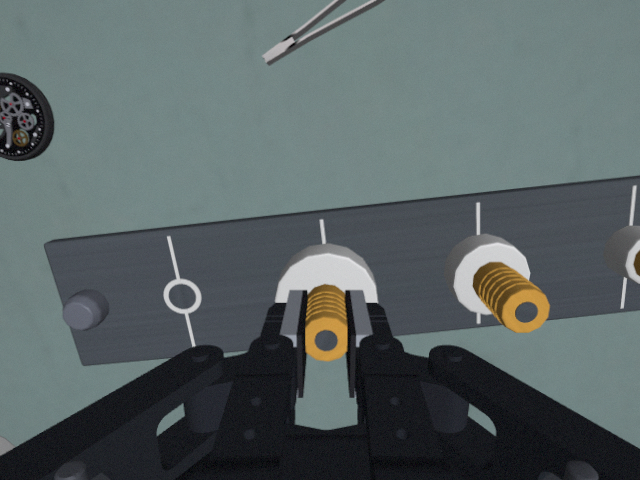

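Ring 4 is at (182.5,296), die_34's stem top at (526,313), and die_44 is held over ring 3.

```bash
python3 -c "
from h import *
p,T=wrist()
a=world(p,(182.5,296),8,T);s34=world(p,(526,313),54,T);print(a,s34)
u=np.array([-.1305,-.9915,0]);m=a+70*u;print(m,a+140*u)
print(shift(m)-[-.3,0,0])"
```

```text
[510.54830694  -1.1643339    8.        ] [ 490.33581573 -141.19469327   54.        ]
[501.41330694 -70.5693339    8.        ] [ 492.27830694 -139.9743339     8.        ]
[-0.17390863  0.84247282 32.70859669]
```

Emit:
arm_command --rows '[{"grip": 0.1,"linear": [0,0.8,4],"rot": [0,0,0]},{"grip": 0.1,"linear": [0,0.8,6],"rot": [0,0,0]},{"grip": 0.1,"linear": [0,0.8,6.5],"rot": [0,0,0]},{"grip": 0.1,"linear": [0,0.8,6.5],"rot": [0,0,0]}]'

```text
clock: 20.42
position: [501.2, -70.9, 34.1]
ee_rot: [0.993, -0.121, 0.0, 0.0]
contact_force: [-1.8, 0.8, 6.1]
gripper_width: 14.4
grasp_force: 59.7
```

Emit:
arm_command --rows '[{"grip": 0.5,"linear": [0,0,0],"rot": [0,0,0]},{"grip": 0.5,"linear": [0,0,0],"rot": [0,0,0]},{"grip": 0.5,"linear": [0,0,0],"rot": [0,0,0]},{"grip": 0.5,"linear": [0,0,-35],"rot": [0,0,0]},{"grip": 0.5,"linear": [0,0,-80],"rot": [0,0,0]},{"grip": 0.5,"linear": [0,0,-97],"rot": [0,0,0]},{"grip": 0.5,"linear": [0,0,-97],"rot": [0,0,0]},{"grip": 0.5,"linear": [0,0,-97],"rot": [0,0,0]}]'

```text
clock: 21.42
position: [500.3, -70.8, 129.2]
ee_rot: [0.993, -0.121, -0.001, 0.0]
contact_force: [-0.5, 0.1, 0.7]
gripper_width: 42.7
grasp_force: 0.0
```

```bash
python3 look.py pics/w12.png; python3 - <<'E'
from h import *
p,T=wrist()
for n in((326,250),(430,240),(530,235)): print(stem(p,T,54,n))
print(shift([435.5,153.5,130]))
E
```

```text
tcp [500.2 -70.9 129. ] w 42.474081035874036
brass [560. 219.] [ 536  200   50   39 1051] [ 481.8 -213.1]
brass [443. 233.] [424 214  40  40 968] [ 490.  -141.9]
brass [326. 245.] [311 226  31  41 859] [499.6 -70.7]
brass [ 47. 397.] [  22  376   50   46 1148] [438.2 146.5]
white [348.  29.] [304   0  88  63 154] [ 619.4 -114. ] [ 617.8 -113.2]
white [362.  36.] [307   0 114  68 189] [ 613.6 -121.6] [ 612.3 -120.6]
white [292.  74.] [283  67  20  14 106] [603.2 -74.9] [602.2 -75.3]
white [536. 208.] [525 195  33  34 258] [ 482.1 -213.1] [ 484.8 -209.3]
white [225. 240.] [212 199  27  83 384] [511.   -1.7] [512.8  -4.3]
white [430. 221.] [ 410  200   51   61 1025] [ 490.5 -141.7] [ 492.9 -140.1]
white [326. 232.] [ 293  205   67   67 2256] [499.7 -70.9] [501.8 -71.4]
white [ 58. 372.] [  27  354   67   47 1656] [440.9 157.7] [444.7 150.3]
(array([325.55 , 252.625]), array([500.03268024, -70.74946968,  54.        ]))
(array([448.82926829, 239.2195122 ]), array([ 490.96844328, -140.8824915 ,   54.        ]))
(array([570.70731707, 223.70731707]), array([ 483.35186205, -209.9848471 ,   54.        ]))
[-116.89202362 -202.19650017   -0.92929908]
```

View pics/w12.png

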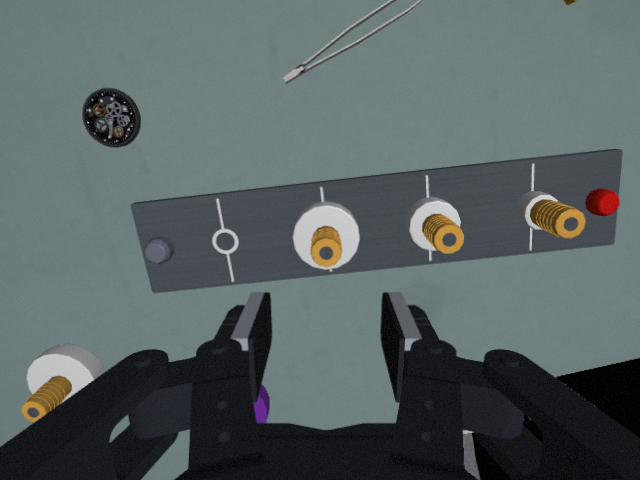

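All three placed dies stand on their marks to within about 1.3 mm. Die_54 at (60,380) is next.

Emit:
arm_command --rows '[{"grip": 0.5,"linear": [-22,-38,0],"rot": [0,0,0]},{"grip": 0.5,"linear": [-49,-85,0],"rot": [0,0,0]},{"grip": 0.5,"linear": [-76,-132,0],"rot": [0,0,0]},{"grip": 0.5,"linear": [-103,-179,0],"rot": [0,0,0]},{"grip": 0.5,"linear": [-117,-202,0],"rot": [0,0,0]},{"grip": 0.5,"linear": [-117,-202,0],"rot": [0,0,0]},{"grip": 0.5,"linear": [-117,-202,0],"rot": [0,0,0]},{"grip": 0.5,"linear": [-117,-202,0],"rot": [0,0,0]}]'

```text
clock: 22.52
position: [436.2, 152.4, 130.0]
ee_rot: [0.993, -0.122, -0.0, 0.0]
contact_force: [-0.0, -0.6, 0.1]
gripper_width: 43.0
grasp_force: 0.0
```

```bash
python3 - <<'E'
from h import *
p,T=wrist();print(arm.read_state()['position'])
uv,w=stem(p,T,46,(320,240));print(uv,w,shift([w[0],w[1],25]))
E
python3 look.py pics/w13.png
```

```text
[436.28129926 152.45140541 130.06287   ]
[325.         251.57894737] [434.03685093 153.34824718  46.        ] [ -2.35176536  -0.38368222 105.06364982]
tcp [436.3 152.6 130.2] w 42.962184211706465
brass [325. 245.] [311 226  29  39 789] [435.9 152.9]
white [539.  59.] [525   7  29 104 494] [511.4  -2. ] [511.2   2.2]
white [637.  52.] [635  33   5  40 146] [501.3 -63.1] [501.4 -57.1]
white [326. 234.] [ 287  199   79   76 3703] [434.6 153. ] [436.7 152.5]
white [579. 339.] [518 324 122  30 357] [308.4 -12.9] [314.4  -8.4]
white [323. 395.] [255 380 136  31 441] [308.2 186.3] [314.2 184.7]
```

Emit:
arm_command --rows '[{"grip": 0.5,"linear": [-1.2,-0.4,45],"rot": [0,0,0]},{"grip": 0.5,"linear": [-1.2,-0.4,85],"rot": [0,0,0]},{"grip": 0.5,"linear": [-1.2,-0.4,100],"rot": [0,0,0]},{"grip": 0.5,"linear": [-1.2,-0.4,104],"rot": [0,0,0]},{"grip": 0.5,"linear": [-1.2,-0.4,104],"rot": [0,0,0]},{"grip": 0.1,"linear": [-1.2,-0.4,104],"rot": [0,0,0]},{"grip": 0.1,"linear": [-1.2,-0.4,104],"rot": [0,0,0]},{"grip": 0.1,"linear": [-1.2,-0.4,104],"rot": [0,0,0]},{"grip": 0.1,"linear": [-1.2,-0.4,104],"rot": [0,0,0]}]'

```text
clock: 23.75
position: [435.6, 154.4, 27.3]
ee_rot: [0.993, -0.121, 0.001, -0.001]
contact_force: [-1.1, -1.1, 5.6]
gripper_width: 15.0
grasp_force: 58.7
```

Emit:
arm_command --rows '[{"grip": 0.1,"linear": [0,0,0],"rot": [0,0,0]},{"grip": 0.1,"linear": [0,0,-40],"rot": [0,0,0]},{"grip": 0.1,"linear": [0,0,-90],"rot": [0,0,0]},{"grip": 0.1,"linear": [0,0,-105],"rot": [0,0,0]},{"grip": 0.1,"linear": [0,0,-105],"rot": [0,0,0]},{"grip": 0.1,"linear": [0,0,-105],"rot": [0,0,0]}]'

```text
clock: 24.5
position: [434.2, 153.6, 130.3]
ee_rot: [0.993, -0.121, -0.001, 0.001]
contact_force: [-0.8, -0.9, -0.8]
gripper_width: 14.5
grasp_force: 58.6
```

```bash
python3 - <<'E'
from h import *
p,T=wrist();s=arm.read_state();print(s['position'])
uv=stem(p,T,46,(326,329))[0];h=held(p,uv,-21.5);print(uv,h,shift([510.4,-1.5,130])-h*[1,1,0])
E
```

```text
[434.22483813 153.5469246  130.06050138]
[325.79365079 338.74603175] [  0.17995903   0.04755306 -21.5       ] [1.11076325e+02 1.32104763e+02 1.10818654e-01]
```

Emit:
arm_command --rows '[{"grip": 0.1,"linear": [30,35,0],"rot": [0,0,0]},{"grip": 0.1,"linear": [65,77,0],"rot": [0,0,0]},{"grip": 0.1,"linear": [98,116,0],"rot": [0,0,0]},{"grip": 0.1,"linear": [111.5,132,0],"rot": [0,0,0]},{"grip": 0.1,"linear": [111.5,132,0],"rot": [0,0,0]},{"grip": 0.1,"linear": [111.5,132,35],"rot": [0,0,0]},{"grip": 0.1,"linear": [111.5,132,70],"rot": [0,0,0]},{"grip": 0.1,"linear": [111.5,132,90],"rot": [0,0,0]},{"grip": 0.1,"linear": [111.5,132,90],"rot": [0,0,0]},{"grip": 0.1,"linear": [111.5,132,90],"rot": [0,0,0]}]'

```text
clock: 25.8
position: [511.9, -0.3, 41.8]
ee_rot: [0.993, -0.121, 0.0, -0.0]
contact_force: [0.2, -0.5, -1.0]
gripper_width: 14.2
grasp_force: 58.8
```

```bash
python3 look.py pics/w14.png; python3 - <<'E'
from h import *
p,T=wrist();s=arm.read_state()
uv=stem(p,T,46,(326,329))[0];h=held(p,uv,-20.5);print(uv,h,shift([510.4,-1.5,35])-h*[1,1,0]); print(stem(p,T,54,(514,297)))
E
```

```text
tcp [ 5.122e+02 -3.000e-01  4.210e+01] w 14.350667271424308
brass [512. 298.] [ 476  263   71   71 2453] [497.6 -73.7]
brass [326. 320.] [ 305  284   43   76 2355] [506.1   1. ]
white [499.  11.] [476   0  48  25 111] [606.9 -95. ] [605.7 -91.5]
white [453.  32.] [438  21  33  23 265] [603.4 -75.8] [602.3 -73.2]
white [631. 204.] [628 187   6  33 105] [ 514.4 -144.1] [ 517.3 -138.4]
white [484. 272.] [ 441  232   98   93 4518] [497.8 -73.8] [501.6 -71.2]
white [628. 267.] [ 614  232   26   66 1105] [ 483.6 -141.8] [ 488.  -136.1]
white [327. 272.] [ 264  240  125   74 5173] [515.2  -1.5] [518.1  -2.2]
[325.76190476 338.76190476] [ -0.40368628   0.03559865 -20.5       ] [-1.14262747  1.53633902  7.30725272]
(array([522.73770492, 312.80327869]), array([499.95233725, -71.08264823,  54.        ]))
```

View pics/w14.png

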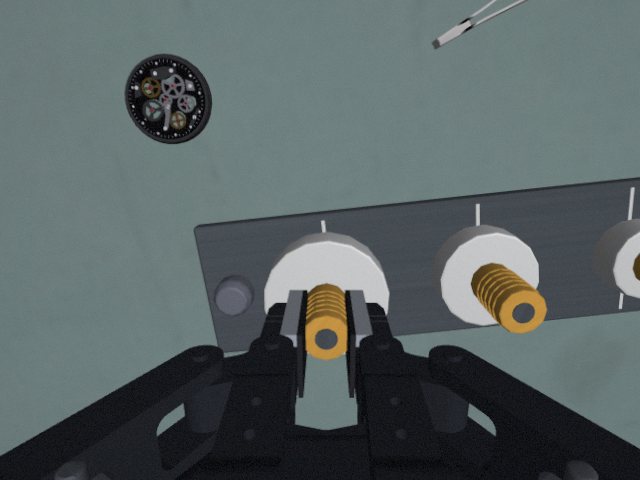

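Die_54 is held over the last mark beside the grey button (234,293), with about 1.5 mm to correct.

Emit:
arm_command --rows '[{"grip": 0.1,"linear": [-0.6,1.4,3],"rot": [0,0,0]},{"grip": 0.1,"linear": [-0.6,1.4,5.5],"rot": [0,0,0]},{"grip": 0.1,"linear": [-0.6,1.4,6.5],"rot": [0,0,0]},{"grip": 0.1,"linear": [-0.6,1.4,6.5],"rot": [0,0,0]}]'

```text
clock: 26.4
position: [510.5, -2.2, 35.3]
ee_rot: [0.993, -0.121, -0.0, 0.0]
contact_force: [-2.6, 1.1, 4.8]
gripper_width: 14.5
grasp_force: 59.5
```

Touching. Release and rise.

Emit:
arm_command --rows '[{"grip": 0.5,"linear": [0,0,0],"rot": [0,0,0]},{"grip": 0.5,"linear": [0,0,0],"rot": [0,0,0]},{"grip": 0.5,"linear": [0,0,0],"rot": [0,0,0]},{"grip": 0.5,"linear": [0,0,-35],"rot": [0,0,0]},{"grip": 0.5,"linear": [0,0,-80],"rot": [0,0,0]},{"grip": 0.5,"linear": [0,20,-130],"rot": [0,0,0]},{"grip": 0.5,"linear": [0,40,-150],"rot": [0,0,0]},{"grip": 0.5,"linear": [0,40,-150],"rot": [0,0,0]},{"grip": 0.5,"linear": [0,40,-150],"rot": [0,0,0]}]'

```text
clock: 27.52
position: [500.5, -40.7, 183.8]
ee_rot: [0.993, -0.121, -0.001, 0.0]
contact_force: [-0.0, 0.8, 0.3]
gripper_width: 42.4
grasp_force: 0.0
```

```bash
python3 look.py pics/w15.png|head -12; python3 - <<'E'
from h import *
p,T=wrist()
for y in(-1.5,-71,-140.4,-210):
    x=510.4+(y+1.5)*.1305/.9915
    q=np.linalg.inv(T)@[x,y,54,1]; n=(p['fx']*q[0]/q[2]+p['cx'],p['fy']*q[1]/q[2]+p['cy'])
    w=stem(p,T,54,n)[1]; print((w-[x,y,54]).round(1)[:2])
E
```

```text
tcp [500.4 -40.6 183.5] w 42.427959464245696
brass [573.   4.] [562   0  26  13 181] [ 604.8 -233.2]
brass [559. 192.] [539 178  41  30 730] [ 482.3 -212.7]
brass [463. 204.] [446 190  35  30 627] [ 490.2 -142.4]
brass [366. 214.] [353 200  27  31 545] [499.8 -71. ]
brass [272. 224.] [258 210  28  31 567] [509.   -1.6]
white [538. 186.] [530 173  26  30 177] [ 482.5 -213. ] [ 484.7 -209.1]
white [450. 197.] [434 178  42  53 713] [ 490.6 -141.7] [ 492.5 -139.6]
white [363. 207.] [ 336  182   56   58 1646] [499.5 -71.4] [501.2 -71. ]
white [276. 217.] [ 242  186   67   66 2784] [508.4  -0.7] [509.9  -2.1]
white [344. 412.] [291 401 105  23 273] [308.7 -11.8] [315.3 -13. ]
[-1.3 -0.4]
[-1.3  0.2]
[-1.  -0.6]
[ 0.5 -0. ]
```

View pics/w15.png

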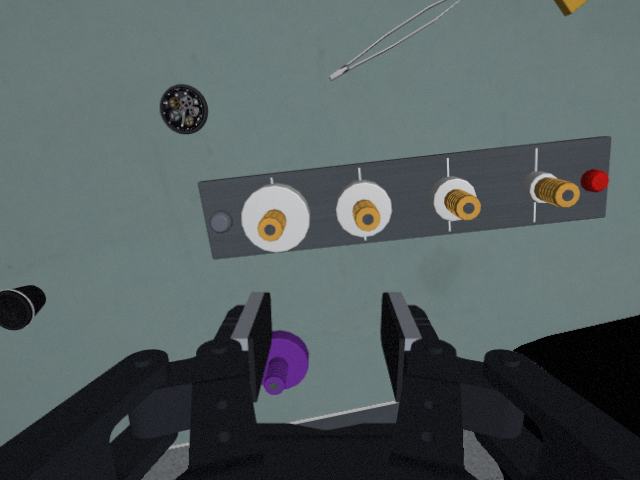

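All four dies stand upright on their marks, in order of size from red to grey. The worst measured error is about 1.4 mm, and the loupe and movement look undisturbed. Handing in.

```bash
python3 -c "
from bench import job
print(job.job_done())"
```

```text
the job is handed in; nothing more can be done
None
```

I placed the four white dies upright on the rail marks in size order, smallest next to the red button, all within about 1.4 mm by my last wrist-camera measurement, left the loupe and movement alone, and handed the job in after 27.5 s of robot time (limit 104 s).

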